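# Slide a tall core into the measuring stand and start the reading

### The job

Push the tall resin core along the bench, low on its foot so that it stays upright, until it sits fully home in the V-stop of the measuring stand, touching both faces; then press the start button on the control box down and let it come back up. Only push the core: do not grip, lift or tip it, do not press the button before the core is home, and leave the shorter core and everything else on the bench where they are.

Things in the scene. Friction and masses are not known exactly. Their poses are not given: they have to be found in the camera images.
- tall_core: the taller of two upright turned cores of tan resin: 200 mm tall; round foot 52 mm diameter, 26 mm high; stem 34 mm diameter from 34 mm up; 24 mm spigot on top. About 0.25 kg, loose on the bench (friction about 0.6), tips if pushed higher than about 40 mm. Origin at the centre of its underside, z up its axis.
- seat (a point): point on the bench inside the V-stop where the centre of the tall core's underside lies when its foot touches both faces. Its x axis is level and points into the V along the bisector: inner corner 37 mm to +x, mouth open to -x, 120 mm wide, 23 mm to -x of this point.
- v_stop: V-stop of the measuring stand, fixed: two aluminium walls at right angles, each 34 mm high, 85 mm long, 12 mm thick, directly on the bench (no floor plate inside). Behind the corner a sensor pillar 190 mm high, head at 125 to 175 mm, all 63 mm or more to +x of the origin. Origin and axes are those of point seat.
- start_top (a point): centre of the top face of the round grey start button (28 mm diameter), 53 mm above the bench; it is on a collar 12 mm high and 44 mm in diameter, on a grey control box 75 x 75 x 35 mm that is fixed to the bench. It is pressed straight down.
- start (a joint): start button travel, m: 0 released, 0.006 fully down; it springs back, 1.5 N to start and 5 N fully down. A press counts from 0.004.
- short_core: the shorter core: same resin, same 52 mm foot and 34 mm stem, only 110 mm tall, standing upright on the bench; origin at the centre of its underside, z up. Leave alone.
- wax_bottle: white bottle with black cap, 48 mm diameter, 130 mm tall, standing; origin at the centre of its underside. Leave alone.
- pattern_half: curved resin block, about 60 x 170 x 45 mm, lying; origin under its middle. Leave alone.
- tape_roll: paper tape roll lying flat, 72 mm outside diameter, 22 mm high; origin at the centre of its underside. Leave alone.
- screwdriver: screwdriver lying on the bench along its own x, about 200 mm long, handle to -x; origin at its underside. Leave alone.
- tweezers: steel tweezers lying flat along their own x, 120 mm long, 8 mm high; origin under their middle. Leave alone.
- flat_file: flat file with a wooden handle lying along its own x (220 mm long, from -105 mm at the handle end to +115 mm), 18 mm high; origin at its underside. Leave alone.
Things that resemble listed ones, but are neither listed nor needed, are in the scene too. Leave any red or turquoise look-alike of the tall_core alone.

How it is judged:
By the outcome, as a careful person would: the job done as asked, in the order asked, and still so for the second after the job is handed in, with the robot touching nothing.
It also fails if it takes over 72 s, if anything falls off the work surface, if the arm or the gripper's body presses on something with over 40 N, if the wrist force passes 120 N, or if a joint passes its speed limit or range.

### The arm

A 6-joint arm with a two-finger parallel gripper is mounted at the origin on the work surface. World frame = base frame: x ahead of the robot, y to its left, z up, the work surface at z = 0. Lengths are in m, angles in rad, forces in N, time in s.
With the tool pointing down it reaches from about 0.225 to 0.875 m from the base axis. Payload 3.4 kg.
Tool frame: the origin (TCP) lies between the finger pads; the fingertips stand bot.tips_ahead ahead of it and the grasp point (between the pads) lies 6 mm ahead of it (bot.tips_ahead is the distance from the TCP to the fingertips, in m); y points along the fingers, x is the direction in which the jaws open and shut, and the axes are right-handed (so a half turn about y gives the same grasp; the last joint's range is limited). The gripper opens to 85 mm and grips with 20 to 120 N. Pads are 22 mm wide; open, the fingers measure 114 mm over their backs; the gripper's body (76 mm by 85 mm) begins 54 mm behind the grasp point. The pads swing forward as they close: fully open they stand 13 mm farther back than shut.
Start: joints at [-1.435, 0.276, 1.505, -0, 1.361, -0.121], TCP at [0.146, -0.556, 0.256] pointing down, gripper open.
Joint ranges: [-2.89, 2.89], [-0.75, 2.08], [0.22, 2.7], [-1.18, 4.32], [0.11, 2.71], [-2.7, 2.7]. Speed limits (rad/s): [2.57, 2.57, 3.14, 3.14, 3.14, 3.14].

### API

Orientations are given as a unit quaternion [x, y, z, w].
In Python, from workcell import sensors, grab_frame, get_calibration, order, bot gives the robot as it stands. The module is installed in compiled form; this text tells all that it offers.
- The arm moves only by the tool carry_out, never from a script. Its argument "rows" is a list that holds one entry, the list of rows, each a list of 7 numbers: the shift along the tool's x, y, z each as a share of 0.1 m, from -1 to 1, then the turn, a rotation vector about the tool's x, y, z each as a share of 90 degrees, from -1 to 1, then the closure, from 0 (fully open) to 1 (shut). In form: [[[dx, dy, dz, wx, wy, wz, claw], ...]]. A call has exactly 8 rows; each row is the pose to reach, as a shift and turn from the pose commanded when the call began, along the tool's axes at that moment; what a row does not reach only later rows make up. A row lasts 1/8 s, in which the tool goes at most 62.5 mm and 10.7 degrees, less where a joint would pass 70% of its speed; a pose out of reach is approached as far as the arm can. A call with a number of a shift or a turn outside -1 to 1 is refused whole. A call with a gripper value outside its range is refused whole. The fingers move at their own pace and stop on an object; "force" is the grip in N (left out, the last holds). Time passes only in rows, so rows that repeat a pose let the fingers close, or fill a call up. It gives the time, the measured TCP pose, the force and the opening at its end, in the units of the state.
- sensors.read_state(): the state, without advancing time (a new reading comes with each control period).
- grab_frame(name): name is "scene" or "top" or "wrist"; returns the picture (420x560x3 uint8, blue, green, red); there is no depth.
- get_calibration(name): a dict with "fx", "fy", "cx", "cy" (pixels), "R" (3x3) and "t" (3): a world point X has camera coordinates R X + t; the wrist camera has in their place "hand_eye" (4x4, takes a point from camera to tool coordinates, whose origin is the TCP and whose axes are the tool frame's). Camera axes: x right, y down, z forward; pixel columns grow to the right and rows downward; lengths in m; the calibration is good to about 2 mm. A picture is of the moment at which its call begins: read the wrist's pose just before it. get_calibration takes no time and is no camera call.
- order.close_job(): hands the job in, once; it reports no verdict.
The state is a dict: "t": time; "q": joint angles; "qvel": joint speeds; "joint_torque": joint torques, N m; "ee_pos": TCP position; "tcp_rot": TCP orientation; "contact_force": force on the tool from outside, world axes, zero at the start; "moment": the same for the moment, N m; "width": opening from 0.0 (shut) to 1.0 (fully open).
Only numpy, scipy, OpenCV 4.12 (cv2) and the standard library are available. Lean on these libraries where they do the work, as an engineer would, in place of code of your own. Each camera call takes 0.05 s, during which the arm holds its last target. There are 200 camera calls.

## Working session

There is one attempt and no reset: what is moved stays moved. The work goes in short steps, Python scripts to look and compute and a tool call to move; the robot and the scene stay as the last step left them, time stands still between calls to the robot, and variables do not carry over. Pictures are saved under pics/ and viewed, about 8 in all and at most 12, crops included, and the job is handed in when it is done.

Besides the shell and the picture viewer there is one more tool, called after ">>>" in YAML: its name, and indented under it one key for each argument. carry_out: Moves the arm, as the interface text tells. Shift numbers are shares of 0.1 m and turn numbers shares of 90 degrees, none past 1 either way. Its arguments: {"type":"object","properties":{"rows":{"type":"array"},"force":{"type":"number"}},"required":["rows"]}

```bash
mkdir -p pics; cat > h.py <<'E'
import numpy as np, cv2
from workcell import sensors, grab_frame, get_calibration, order, bot
from scipy.spatial.transform import Rotation as Ro
def ray(name,u,v,z):
    c=get_calibration(name);R=np.array(c["R"]);t=np.array(c["t"]).ravel()
    o=-R.T@t;d=R.T@np.array([(u-c["cx"])/c["fx"],(v-c["cy"])/c["fy"],1])
    return (o+d*(z-o[2])/d[2]).round(4)
def proj(name,X):
    c=get_calibration(name);p=np.array(c["R"])@np.array(X)+np.array(c["t"]).ravel()
    return (np.array([c["fx"]*p[0],c["fy"]*p[1]])/p[2]+[c["cx"],c["cy"]]).round(1)
E
python3 - <<'E'
from h import *
s=sensors.read_state();print({k:np.round(v,3) for k,v in s.items()},bot.tips_ahead)
for n in("scene","top"):
    cv2.imwrite(f"pics/{n}0.png",grab_frame(n));c=get_calibration(n)
    R=np.array(c["R"]);print(n,-R.T@np.array(c["t"]).ravel(),c["fx"],R.round(2).tolist())
E
```

```text
{'t': np.float64(0.0), 'q': array([-1.435,  0.277,  1.506,  0.   ,  1.361, -0.121]), 'qvel': array([-0.001, -0.   ,  0.   , -0.001, -0.   , -0.001]), 'joint_torque': array([ 1.0000e-03, -4.1677e+01, -2.4580e+01,  0.0000e+00,  1.1000e-02,
       -0.0000e+00]), 'ee_pos': array([ 0.146, -0.556,  0.255]), 'tcp_rot': array([-0.559,  0.432, -0.431,  0.56 ]), 'contact_force': array([-0.03 , -0.897,  0.536]), 'moment': array([-0.038,  0.029, -0.045]), 'width': np.float64(1.0)} 0.025
scene [0.96009799 0.6664355  0.80999318] 421.9396792555736 [[-0.87, 0.49, -0.0], [0.33, 0.59, -0.74], [-0.36, -0.64, -0.68]]
top [ 0.40891868 -0.01133208  1.51927869] 529.6604034961648 [[-0.02, -1.0, 0.0], [-0.99, 0.01, -0.13], [0.13, -0.01, -0.99]]
```

View pics/scene0.png

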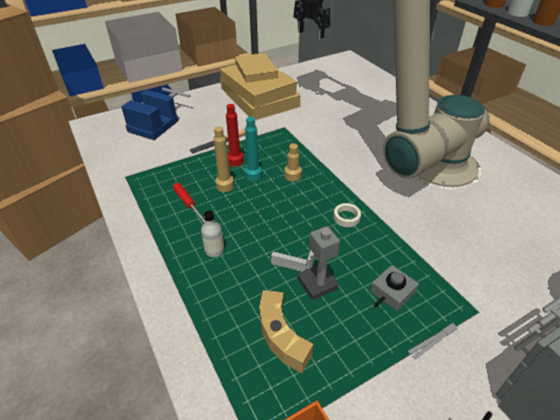

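View pics/top0.png

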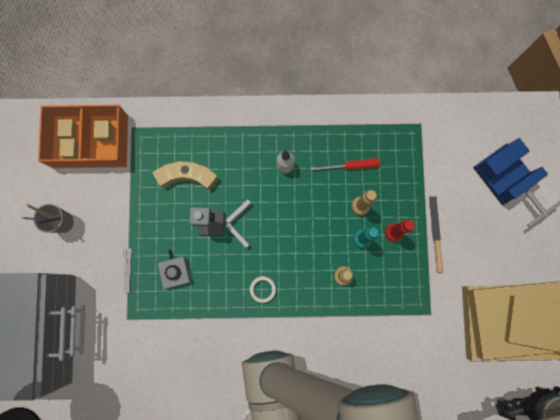

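Tan candidates for the tall core:
- The tall tan post, at scene (222,160) / top (362,205). This matches the description.
- Short tan core, at scene (293,163) / top (344,276). It is too short.
- Red look-alike, at scene (234,137) / top (399,231), and turquoise look-alike, at scene (252,148) / top (367,238). These are the wrong colours.

The V opens toward image right in the top view, with its corner near (228,223). The button is at top (173,272). Next I'll check a close crop and measure.

```bash
python3 - <<'E'
from h import *
t=cv2.imread("pics/top0.png");s=cv2.imread("pics/scene0.png")
a=cv2.resize(t[180:300,325:425],None,fx=4,fy=4,interpolation=2)[:, :400]   # 400x480
b=cv2.resize(t[190:290,155:255],None,fx=4,fy=4,interpolation=2)
c=np.zeros((480,800,3),np.uint8);c[:480,:400]=a;c[:400,400:]=b
cv2.imwrite("pics/crop1.png",c)
for n,im in(("top",t),("scene",s)):
    hsv=cv2.cvtColor(im,cv2.COLOR_BGR2HSV)
    for col,lo,hi in(("tan",(12,80,80),(28,255,255)),("red",(0,150,60),(8,255,255)),("turq",(85,120,60),(97,255,255))):
        m=cv2.inRange(hsv,lo,hi)
        k,l,st,ce=cv2.connectedComponentsWithStats(m)
        for i in range(1,k):
            if 80<st[i][4]<1500 : print(n,col,st[i].tolist(),ce[i].round(1))
E
```

```text
top tan [508, 26, 52, 54, 476] [546.2  47. ]
top tan [153, 162, 64, 27, 856] [184.8 174.1]
top tan [352, 191, 24, 24, 372] [363.4 202.6]
top tan [434, 240, 8, 32, 163] [438.  255.7]
top tan [334, 267, 19, 18, 270] [343.  275.5]
top red [345, 159, 35, 11, 273] [362.2 163.7]
top red [385, 220, 29, 22, 388] [398.3 229.7]
top turq [353, 227, 26, 22, 382] [365.1 236.8]
scene tan [436, 0, 49, 27, 535] [459.5  12.1]
scene tan [489, 0, 16, 8, 98] [496.6   3.2]
scene tan [540, 0, 20, 26, 377] [550.2  12.2]
scene tan [493, 22, 67, 37, 776] [527.5  39.4]
scene tan [429, 48, 45, 51, 1389] [450.4  73.7]
scene tan [214, 127, 19, 65, 779] [221.9 161.6]
scene tan [284, 143, 18, 38, 442] [292.7 164.2]
scene tan [284, 400, 41, 20, 205] [308.8 413. ]
scene red [226, 104, 18, 63, 644] [233.1 138. ]
scene red [173, 183, 22, 25, 234] [183.1 194.4]
scene turq [244, 117, 18, 64, 734] [251.9 152.4]
```

View pics/crop1.png

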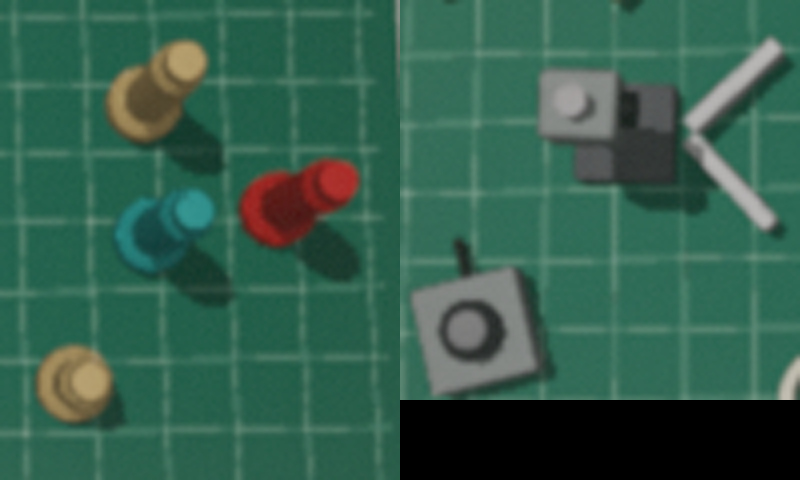

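The crop shows the tall tan core standing alone in its column, with its foot at top (361,206) and spigot at (371,195). Turquoise and red are behind it to the lower right. The V walls end at about top (248,202) and (247,246), and the button top is at (171.5,272).

```bash
python3 - <<'E'
from h import *
t=cv2.imread("pics/top0.png");s=cv2.imread("pics/scene0.png")
# walls: bright low-saturation blobs in window
up=cv2.resize(t[190:260,222:260],None,fx=8,fy=8,interpolation=cv2.INTER_CUBIC)
hsv=cv2.cvtColor(up,cv2.COLOR_BGR2HSV);m=cv2.inRange(hsv,(0,0,120),(180,60,255))
for h in (0,1):
    mm=m.copy(); y0=int((223-190)*8)
    if h: mm[:y0]=0
    else: mm[y0:]=0
    cs=max(cv2.findContours(mm,0,2)[0],key=cv2.contourArea);box=cv2.boxPoints(cv2.minAreaRect(cs))
    px=(box+.5)/8-.5+[222,190]
    print("wall",h,[ray("top",*p,.034)[:2].tolist() for p in px])
print("core foot",ray("top",360.8,205.3,.022),"spigot",ray("top",370.6,195,.2))
hsv=cv2.cvtColor(s,cv2.COLOR_BGR2HSV);
print("scene foot ctr", ray("scene",224,184,.022), "spig", ray("scene",218.7,130.5,.2))
for n,u,v in(("red",394.6,231.6),("turq",361.8,238),("short",343.4,275.6)): print(n,ray("top",u,v,.02))
print("button",ray("top",171.4,272.1,.053), ray("scene",396,277,.053))
print(Ro.from_quat(sensors.read_state()["tcp_rot"]).as_matrix().round(3))
print(Ro.from_quat(sensors.read_state()["tcp_rot"]).as_rotvec())
E
```

```text
wall 0 [[0.596, 0.1477], [0.6566, 0.0824], [0.645, 0.0719], [0.5845, 0.1371]]
wall 1 [[0.5798, 0.1474], [0.5911, 0.1349], [0.5257, 0.0764], [0.5146, 0.0889]]
core foot [ 0.6322 -0.2416  0.022 ] spigot [ 0.6316 -0.2399  0.2   ]
scene foot ctr [ 0.6409 -0.2249  0.022 ] spig [ 0.6366 -0.2295  0.2   ]
red [ 0.5554 -0.3354  0.02  ]
turq [ 0.5386 -0.2414  0.02  ]
short [ 0.4334 -0.1859  0.02  ]
button [0.4497 0.2908 0.053 ] [0.4517 0.2916 0.053 ]
[[ 0.254 -0.     0.967]
 [-0.967  0.002  0.254]
 [-0.002 -1.     0.   ]]
[-1.31854621  1.01880861 -1.01681978]
```

```bash
cat >> h.py <<'E'
def Rt(d,th):
    d=np.r_[np.array(d[:2],float),0];d/=np.linalg.norm(d);up=np.array([0,0,1.]);c,s=np.cos(np.radians(th)),np.sin(np.radians(th))
    return np.c_[np.cross(d,up),-up*c+d*s,d*c+up*s]
def plan(tip,d,th,steps=1):
    """shares of moves to bring fingertip midpoint to tip; greedy list of calls"""
    s=sensors.read_state();p=np.array(s["ee_pos"]);R0=Ro.from_quat(s["tcp_rot"]).as_matrix();L=bot.tips_ahead
    print("t",round(float(s["t"]),2),"tip",(p+L*R0[:,1]).round(4),"L",round(L,4),"w",round(float(s["width"]),3),"F",np.round(s["contact_force"],1),"q",np.round(s["q"],2))
    RT=Rt(d,th);pT=np.array(tip)-L*RT[:,1]
    for k in range(steps):
        dp=R0.T@(pT-p);rv=Ro.from_matrix(R0.T@RT).as_rotvec()
        f=min(1,.1/np.abs(dp).max());g=f if steps>1 else 1
        print("shift",(dp*f/.1).round(3).tolist(),"turn",(rv*g/(np.pi/2)).round(3).tolist(),"frac",round(f,2))
        p=p+R0@(dp*f);R0=R0@Ro.from_rotvec(rv*g).as_matrix()
E
python3 - <<'E'
from h import *
plan([.66,-.42,.30],[-.134,.991],35,6)
E
```

```text
t 0.1 tip [ 0.146  -0.5557  0.2305] L 0.025 w 1.0 F [-0.5  0.3 -0.6] q [-1.44  0.28  1.51  0.    1.36 -0.12]
shift [0.025, -0.122, 1.0] turn [0.06, -0.168, 0.053] frac 0.19
shift [0.29, -0.044, 1.0] turn [0.062, -0.174, 0.055] frac 0.24
shift [0.618, 0.014, 1.0] turn [0.07, -0.196, 0.062] frac 0.36
shift [1.0, 0.042, 0.851] turn [0.078, -0.219, 0.069] frac 0.62
shift [0.75, 0.0, 0.28] turn [0.048, -0.134, 0.042] frac 1
shift [0.0, 0.0, 0.0] turn [-0.0, -0.0, 0.0] frac 1h.py:21: RuntimeWarning: divide by zero encountered in scalar divide
  f=min(1,.1/np.abs(dp).max());g=f if steps>1 else 1
```

>>> carry_out:
  rows:
    - [[0.02,-0.3,0.5,0.03,-0.08,0.03,0.6],[0.02,-0.5,1.0,0.06,-0.17,0.05,0.6],[0.02,-0.5,1.0,0.06,-0.17,0.05,0.6],[0.02,-0.5,1.0,0.06,-0.17,0.05,0.6],[0.02,-0.5,1.0,0.06,-0.17,0.05,0.6],[0.02,-0.5,1.0,0.06,-0.17,0.05,0.6],[0.02,-0.5,1.0,0.06,-0.17,0.05,0.6],[0.02,-0.5,1.0,0.06,-0.17,0.05,0.6]]
  force: 30

```text
t: 1.1
ee_pos: [0.243, -0.5328, 0.3063]
tcp_rot: [-0.568, 0.355, -0.351, 0.654]
contact_force: [-0.8, -0.0, -0.5]
width: 0.397
```

>>> carry_out:
  rows:
    - [[0.15,0.0,0.5,0.03,-0.09,0.03,0.6],[0.3,0.0,1.0,0.06,-0.17,0.05,0.6],[0.3,0.0,1.0,0.06,-0.17,0.05,0.6],[0.3,0.0,1.0,0.06,-0.17,0.05,0.6],[0.3,0.0,1.0,0.06,-0.17,0.05,0.6],[0.3,0.0,1.0,0.06,-0.17,0.05,0.6],[0.3,0.0,1.0,0.06,-0.17,0.05,0.6],[0.3,0.0,1.0,0.06,-0.17,0.05,0.6]]

```text
t: 2.1
ee_pos: [0.3443, -0.5092, 0.3148]
tcp_rot: [-0.564, 0.269, -0.263, 0.735]
contact_force: [0.4, 0.2, -0.3]
width: 0.402
```

```bash
python3 - <<'E'
from h import *
plan([.66,-.42,.30],[-.134,.991],35,4)
E
```

```text
t 2.1 tip [ 0.3464 -0.5035  0.2906] L 0.025 w 0.402 F [ 0.4  0.2 -0.3] q [-1.18  0.4   1.21  0.16  1.72 -0.39]
shift [0.643, 0.138, 1.0] turn [0.074, -0.202, 0.066] frac 0.37
shift [1.0, 0.169, 0.78] turn [0.079, -0.216, 0.07] frac 0.62
shift [0.748, 0.073, 0.235] turn [0.049, -0.133, 0.043] frac 1
shift [0.0, 0.0, 0.0] turn [0.0, 0.0, 0.0] frac 1h.py:21: RuntimeWarning: divide by zero encountered in scalar divide
  f=min(1,.1/np.abs(dp).max());g=f if steps>1 else 1
```

>>> carry_out:
  rows:
    - [[0.32,0.04,0.5,0.04,-0.1,0.03,0.6],[0.64,0.08,1.0,0.07,-0.2,0.07,0.6],[0.64,0.08,1.0,0.07,-0.2,0.07,0.6],[0.64,0.08,1.0,0.07,-0.2,0.07,0.6],[0.64,0.08,1.0,0.07,-0.2,0.07,0.6],[0.64,0.08,1.0,0.07,-0.2,0.07,0.6],[0.64,0.08,1.0,0.07,-0.2,0.07,0.6],[0.64,0.08,1.0,0.07,-0.2,0.07,0.6]]

```text
t: 3.1
ee_pos: [0.46, -0.4828, 0.3228]
tcp_rot: [-0.542, 0.167, -0.145, 0.811]
contact_force: [-0.4, 0.4, -0.8]
width: 0.404
```

>>> carry_out:
  rows:
    - [[0.5,0.05,0.39,0.04,-0.11,0.03,0.6],[1.0,0.1,0.78,0.08,-0.22,0.07,0.6],[1.0,0.1,0.78,0.08,-0.22,0.07,0.6],[1.0,0.1,0.78,0.08,-0.22,0.07,0.6],[1.0,0.1,0.78,0.08,-0.22,0.07,0.6],[1.0,0.1,0.78,0.08,-0.22,0.07,0.6],[1.0,0.1,0.78,0.08,-0.22,0.07,0.6],[1.0,0.1,0.78,0.08,-0.22,0.07,0.6]]

```text
t: 4.1
ee_pos: [0.584, -0.4559, 0.3306]
tcp_rot: [-0.497, 0.045, -0.016, 0.866]
contact_force: [-0.1, 0.5, 0.5]
width: 0.399
```

```bash
python3 - <<'E'
from h import *
plan([.645,-.34,.24],[-.134,.991],35,3)
E
```

```text
t 4.1 tip [ 0.5835 -0.4433  0.309 ] L 0.025 w 0.399 F [-0.1  0.5  0.5] q [-0.9   0.76  0.6   0.38  2.19 -0.65]
shift [0.539, 1.0, 0.525] turn [0.045, -0.119, 0.034] frac 0.9
shift [0.072, 0.107, 0.037] turn [0.005, -0.013, 0.004] frac 1
shift [0.0, 0.0, 0.0] turn [-0.0, 0.0, 0.0] frac 1h.py:21: RuntimeWarning: divide by zero encountered in scalar divide
  f=min(1,.1/np.abs(dp).max());g=f if steps>1 else 1
```

```bash
sed -i 's/f=min(1,.1\/np.abs(dp).max())/f=min(1,.1\/max(1e-9,np.abs(dp).max()))/' h.py; cat >> h.py <<'E'
D=[([-1.435,.277,1.506,0,1.361,-.121],[.146,-.556,.255],[-.559,.432,-.431,.56]),
([-1.18,.40,1.21,.16,1.72,-.39],[.3443,-.5092,.3148],[-.564,.269,-.263,.735]),
([-.90,.76,.60,.38,2.19,-.65],[.584,-.4559,.3306],[-.497,.045,-.016,.866])]
from scipy.optimize import least_squares
def wc(q,P):
    H,L1,L2,a=P; r=L1*np.sin(q[1])+L2*np.sin(q[1]+q[2])+a; z=H+L1*np.cos(q[1])+L2*np.cos(q[1]+q[2])
    return np.array([r*np.cos(q[0]),r*np.sin(q[0]),z])
E
python3 - <<'E'
from h import *
def res(x):
    return np.concatenate([wc(q,x[:4])-(np.array(p)-x[4]*Ro.from_quat(r).as_matrix()[:,1]) for q,p,r in D])
o=least_squares(res,[.3,.35,.35,0,.25]);print(o.x.round(3),np.abs(o.fun).max().round(4))
P=o.x[:4];L6=o.x[4]
for th in(30,35,40):
  R=Rt([-.134,.991],th)
  tip=np.array([.637,-.30,.011]);w=tip-(.025+L6)*R[:,1];rr=np.hypot(*w[:2])
  s=least_squares(lambda q:[wc([0,*q],P)[0]-rr,wc([0,*q],P)[2]-w[2]],[1.,.8])
  q=[np.arctan2(w[1],w[0]),*s.x];f=np.array([np.cos(q[0])*np.sin(q[1]+q[2]),np.sin(q[0])*np.sin(q[1]+q[2]),np.cos(q[1]+q[2])])
  # point of forearm closest to red in plan
  red=np.array([.5554,-.3354]);tt=np.dot(red-w[:2],f[:2])/np.dot(f[:2],f[:2]);c=w+tt*f
  print(th,"wrist",w.round(3),"q",np.round(q,2),s.cost,"red: along",tt.round(3),"axis pt",c.round(3),"lat",np.linalg.norm(c[:2]-red).round(3))
E
```

```text
[ 0.066  0.945  0.518 -0.185  0.615] 0.0677
30 wrist [ 0.68  -0.617  0.565] q [-0.74  0.73  1.25] 1.1675807857039027e-21 red: along -0.307 axis pt [ 0.471 -0.428  0.688] lat 0.125
35 wrist [ 0.686 -0.664  0.535] q [-0.77  0.78  1.2 ] 1.0825384596338557e-23 red: along -0.351 axis pt [ 0.455 -0.44   0.673] lat 0.145
40 wrist [ 0.692 -0.708  0.501] q [-0.8   0.83  1.14] 5.13490085917844e-26 red: along -0.393 axis pt [ 0.439 -0.449  0.655] lat 0.163
```

>>> carry_out:
  rows:
    - [[0.3,0.5,0.3,0.02,-0.06,0.02,0.6],[0.6,0.9,0.6,0.05,-0.13,0.04,0.6],[0.6,0.9,0.6,0.05,-0.13,0.04,0.6],[0.6,0.9,0.6,0.05,-0.13,0.04,0.6],[0.6,0.9,0.6,0.05,-0.13,0.04,0.6],[0.6,0.9,0.6,0.05,-0.13,0.04,0.6],[0.6,0.9,0.6,0.05,-0.13,0.04,0.6],[0.6,0.9,0.6,0.05,-0.13,0.04,0.6]]

```text
t: 5.1
ee_pos: [0.648, -0.3634, 0.2787]
tcp_rot: [-0.46, -0.029, 0.06, 0.885]
contact_force: [-0.3, -0.1, -0.5]
width: 0.398
```

```bash
python3 - <<'E'
from h import *
plan([.640,-.30,.06],[-.134,.991],35,3)
a=grab_frame("scene")[60:340,100:520];b=grab_frame("wrist")
cv2.imwrite("pics/s1.png",np.hstack([cv2.resize(a,(450,300)),cv2.resize(b,(350,262))[:, :] if 0 else cv2.copyMakeBorder(cv2.resize(b,(350,262)),0,38,0,0,0)]))
E
```

```text
t 5.1 tip [ 0.646  -0.3492  0.2583] L 0.025 w 0.398 F [-0.3 -0.1 -0.5] q [-0.77  0.79  0.69  0.43  2.12 -0.76]
shift [0.008, 1.0, -0.385] turn [-0.001, -0.001, -0.001] frac 0.52
shift [0.005, 0.907, -0.349] turn [-0.001, -0.001, -0.001] frac 1
shift [-0.0, -0.0, 0.0] turn [-0.0, -0.0, 0.0] frac 1
```

View pics/s1.png

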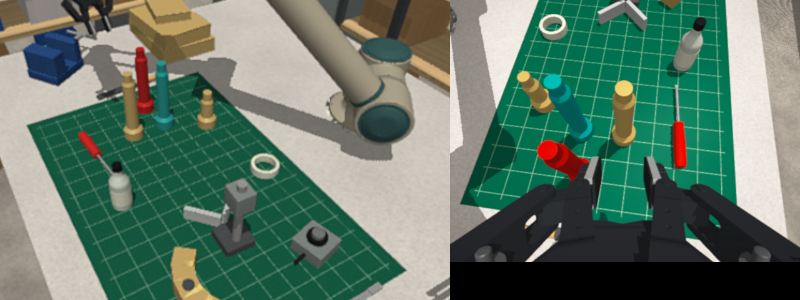

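The wrist view shows the tall core straight ahead between the fingertips at (625,115), with red just left of the left finger. I need to see how much height the forearm has over red before lowering.

```bash
python3 - <<'E'
from h import *
a=grab_frame("scene")[:250,:500];b=grab_frame("top")[120:420,230:510]
cv2.imwrite("pics/s2.png",np.hstack([cv2.resize(a,(500,300)),b]))
E
```

```text
(no output)
```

View pics/s2.png

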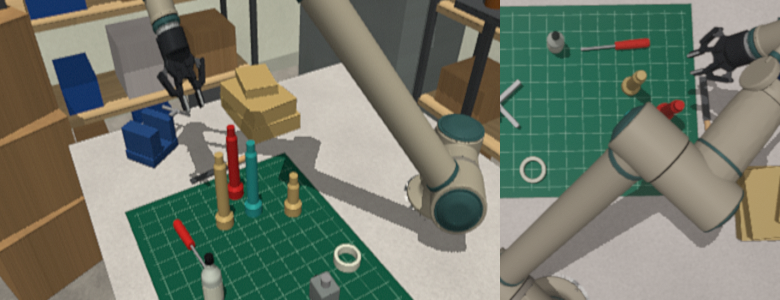

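The forearm and elbow are far above and to the side of red, so lowering is safe. In the top crop, red at (672,108) is clear of the gripper at (725,55).

>>> carry_out:
  rows:
    - [[0.0,0.3,-0.12,0,0,0,0.6],[0.0,0.5,-0.2,0,0,0,0.6],[0.0,0.7,-0.28,0,0,0,0.6],[0.01,0.85,-0.34,0,0,0,0.6],[0.01,0.95,-0.4,0,0,0,0.6],[0.01,0.95,-0.4,0,0,0,0.6],[0.01,0.95,-0.4,0,0,0,0.6],[0.01,0.95,-0.4,0,0,0,0.6]]

```text
t: 6.3
ee_pos: [0.6461, -0.3415, 0.1787]
tcp_rot: [-0.46, -0.029, 0.06, 0.885]
contact_force: [-1.4, 0.1, -0.8]
width: 0.4
```

```bash
python3 - <<'E'
from h import *
plan([.640,-.305,.03],[-.134,.991],35,2)
b=grab_frame("wrist");cv2.imwrite("pics/w2.png",b)
c=get_calibration("wrist");s=sensors.read_state();R0=Ro.from_quat(s["tcp_rot"]).as_matrix()
print(np.round(c["hand_eye"],3).tolist(),c["fx"])
E
```

```text
t 6.3 tip [ 0.6441 -0.3273  0.1582] L 0.025 w 0.4 F [-1.4  0.1 -0.8] q [-0.75  0.79  0.92  0.39  1.9  -0.85]
shift [-0.005, 1.0, -0.467] turn [-0.001, -0.001, -0.002] frac 0.85
shift [-0.002, 0.179, -0.084] turn [-0.0, -0.0, -0.0] frac 1
[[1.0, -0.0, 0.0, 0.0], [-0.0, -0.278, 0.96, -0.118], [-0.0, -0.96, -0.278, 0.07], [0.0, 0.0, 0.0, 1.0]] 305.3272481028089
```

View pics/w2.png

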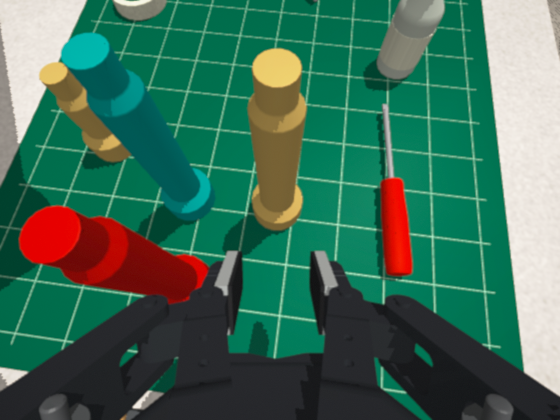

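Wrist view: tall core foot at (277,205), in line with the finger gap (col 280). Red is left of the left finger at (190,280), on the bench.

>>> carry_out:
  rows:
    - [[0.0,0.3,-0.12,0,0,0,0.6],[0.0,0.5,-0.22,0,0,0,0.6],[0.0,0.7,-0.32,0,0,0,0.6],[0.0,0.85,-0.4,0,0,0,0.6],[0.0,1.0,-0.47,0,0,0,0.6],[0.0,1.0,-0.47,0,0,0,0.6],[0.0,1.0,-0.47,0,0,0,0.6],[0.0,1.0,-0.47,0,0,0,0.6]]

```text
t: 7.35
ee_pos: [0.6431, -0.3227, 0.0699]
tcp_rot: [-0.46, -0.029, 0.06, 0.885]
contact_force: [-0.3, -0.1, 0.0]
width: 0.397
```

```bash
cat >> h.py <<'E'
def wray(u,v,z,s):
    c=get_calibration("wrist");T=np.array(c["hand_eye"]);R0=Ro.from_quat(s["tcp_rot"]).as_matrix()
    o=np.array(s["ee_pos"])+R0@T[:3,3];d=R0@T[:3,:3]@np.array([(u-c["cx"])/c["fx"],(v-c["cy"])/c["fy"],1])
    return (o+d*(z-o[2])/d[2]).round(4)
E
python3 - <<'E'
from h import *
old=dict(ee_pos=[.6461,-.3415,.1787],tcp_rot=[-0.46, -0.029, 0.06, 0.885])
print("old core near bottom",wray(277,229,0,old),"foot edges",wray(252,205,.02,old),wray(302,205,.02,old))
plan([.639,-.30,.0125],[-.134,.991],35,1)
s=sensors.read_state();b=grab_frame("wrist");cv2.imwrite("pics/w3.png",b)
E
```

```text
old core near bottom [ 0.6365 -0.264   0.    ] foot edges [ 0.6083 -0.2475  0.02  ] [ 0.6594 -0.2408  0.02  ]
t 7.35 tip [ 0.6412 -0.3085  0.0495] L 0.025 w 0.397 F [-0.3 -0.1  0. ] q [-0.74  0.85  1.09  0.38  1.69 -0.92]
shift [-0.009, 0.353, -0.141] turn [-0.001, -0.001, -0.002] frac 1
```

View pics/w3.png

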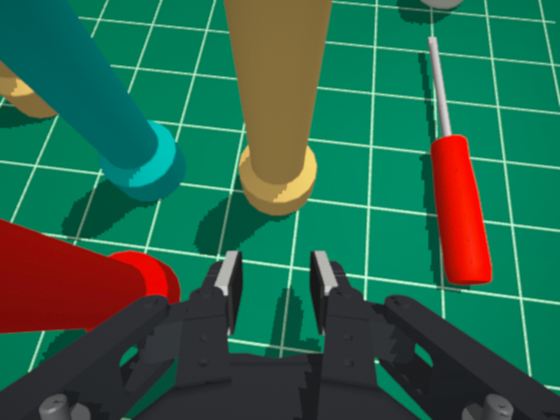

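```bash
python3 - <<'E'
from h import *
plan([.642,-.30,.009],[-.138,.990],35,1)
s=sensors.read_state();print("near bottom",wray(277,214,0,s))
E
```

```text
t 7.4 tip [ 0.6411 -0.3085  0.0494] L 0.025 w 0.398 F [-0.4  0.6 -0.3] q [-0.74  0.85  1.09  0.38  1.69 -0.92]
shift [0.022, 0.378, -0.164] turn [-0.001, -0.004, -0.0] frac 1
near bottom [ 0.636  -0.2645  0.    ]
```

>>> carry_out:
  rows:
    - [[0.0,0.1,-0.04,0,0,0,0.6],[0.01,0.2,-0.08,0,0,0,0.6],[0.02,0.3,-0.13,0,0,0,0.6],[0.02,0.38,-0.16,0,0,0,0.6],[0.02,0.38,-0.16,0,0,0,0.6],[0.02,0.38,-0.16,0,0,0,0.6],[0.02,0.38,-0.16,0,0,0,0.6],[0.02,0.38,-0.16,0,0,0,0.6]]

```text
t: 8.4
ee_pos: [0.6435, -0.3136, 0.0291]
tcp_rot: [-0.46, -0.029, 0.06, 0.885]
contact_force: [-0.0, 0.1, -0.5]
width: 0.398
```

>>> carry_out:
  rows:
    - [[0.0,0.05,0.08,0,0,0,0.6],[0.0,0.1,0.15,0,0,0,0.6],[0.0,0.14,0.2,0,0,0,0.6],[0.0,0.18,0.25,0,0,0,0.6],[0.0,0.21,0.3,0,0,0,0.6],[0.0,0.24,0.34,0,0,0,0.6],[0.0,0.27,0.39,0,0,0,0.6],[0.0,0.29,0.41,0,0,0,0.6]]

```text
t: 9.4
ee_pos: [0.6366, -0.2634, 0.0286]
tcp_rot: [-0.46, -0.029, 0.061, 0.885]
contact_force: [-0.4, -2.8, 1.0]
width: 0.405
```

```bash
python3 - <<'E'
from h import *
plan([.5863,.078,.009],[-.138,.990],35,1)
a=grab_frame("top")[170:260,200:420];b=grab_frame("wrist");cv2.imwrite("pics/w4.png",np.hstack([b[100:400,130:430],cv2.copyMakeBorder(cv2.resize(a,(495,202)),0,98,0,0,0)]))
E
```

```text
t 9.4 tip [ 0.6346 -0.2491  0.0082] L 0.025 w 0.405 F [-0.4 -2.8  1. ] q [-0.69  0.83  1.25  0.4   1.55 -0.93]
shift [-0.015, 0.699, 1.0] turn [-0.001, -0.004, -0.001] frac 0.37
```

View pics/w4.png

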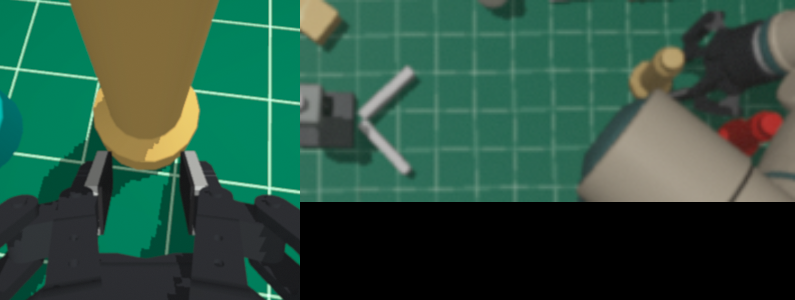

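The wrist view shows the foot cradled evenly between both tips at about 3 N, and the core is upright. I'll push on.

>>> carry_out:
  rows:
    - [[0.0,0.05,0.08,0,0,0,0.6],[0.0,0.11,0.16,0,0,0,0.6],[0.0,0.17,0.25,0,0,0,0.6],[0.0,0.23,0.33,0,0,0,0.6],[0.0,0.29,0.41,0,0,0,0.6],[0.0,0.34,0.49,0,0,0,0.6],[0.0,0.4,0.57,0,0,0,0.6],[0.0,0.46,0.66,0,0,0,0.6]]

```text
t: 10.5
ee_pos: [0.6258, -0.1833, 0.0289]
tcp_rot: [-0.46, -0.029, 0.061, 0.885]
contact_force: [0.4, -1.0, -0.7]
width: 0.401
```

>>> carry_out:
  rows:
    - [[0.0,0.05,0.08,0,0,0,0.6],[0.0,0.11,0.16,0,0,0,0.6],[0.0,0.17,0.25,0,0,0,0.6],[0.0,0.23,0.33,0,0,0,0.6],[0.0,0.29,0.41,0,0,0,0.6],[0.0,0.34,0.49,0,0,0,0.6],[0.0,0.4,0.57,0,0,0,0.6],[0.0,0.45,0.66,0,0,0,0.6]]

```text
t: 11.5
ee_pos: [0.615, -0.104, 0.0299]
tcp_rot: [-0.46, -0.029, 0.061, 0.885]
contact_force: [-0.2, -1.6, -1.3]
width: 0.402
```

```bash
python3 - <<'E'
from h import *
plan([.5863,.075,.009],[-.138,.990],35,1)
s=sensors.read_state();b=grab_frame("wrist");a=grab_frame("top")
cv2.imwrite("pics/w5.png",np.hstack([b[0:400,130:430],cv2.copyMakeBorder(cv2.resize(a[170:260,200:420],(495,202)),0,198,0,0,0)]))
E
```

```text
t 11.5 tip [ 0.6129 -0.0897  0.0095] L 0.025 w 0.402 F [-0.2 -1.6 -1.3] q [-0.53  0.71  1.53  0.48  1.35 -0.88]
shift [-0.032, 0.708, 1.0] turn [-0.002, -0.004, -0.001] frac 0.73
```

View pics/w5.png

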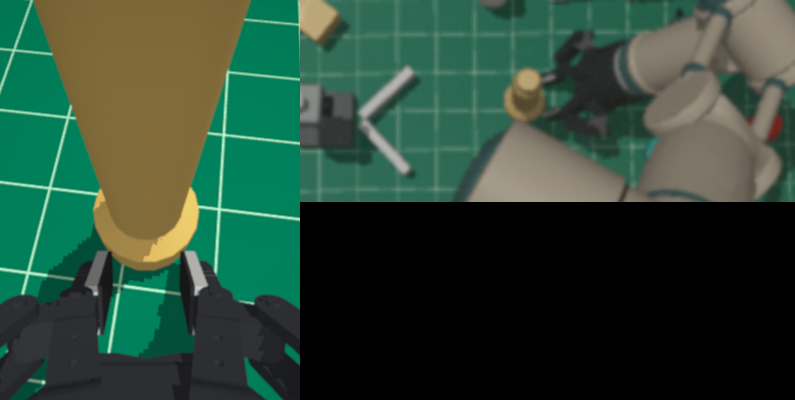

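Core upright and still cradled, with its foot at crop (524,105) on the line to the V.

>>> carry_out:
  rows:
    - [[0.0,0.05,0.08,0,0,0,0.6],[0.0,0.11,0.16,0,0,0,0.6],[0.0,0.17,0.25,0,0,0,0.6],[0.0,0.23,0.33,0,0,0,0.6],[-0.01,0.29,0.41,0,0,0,0.6],[-0.01,0.34,0.49,0,0,0,0.6],[-0.01,0.4,0.57,0,0,0,0.6],[-0.01,0.46,0.65,0,0,0,0.6]]

```text
t: 12.6
ee_pos: [0.6036, -0.0254, 0.0301]
tcp_rot: [-0.46, -0.029, 0.06, 0.885]
contact_force: [1.6, -2.5, 1.9]
width: 0.399
```

>>> carry_out:
  rows:
    - [[0.0,0.03,0.05,0,0,0,0.6],[0.0,0.06,0.1,0,0,0,0.6],[0.0,0.1,0.14,0,0,0,0.6],[0.0,0.13,0.19,0,0,0,0.6],[0.0,0.16,0.24,0,0,0,0.6],[0.0,0.2,0.28,0,0,0,0.6],[0.0,0.23,0.33,0,0,0,0.6],[0.0,0.25,0.37,0,0,0,0.6]]

```text
t: 13.6
ee_pos: [0.5973, 0.0188, 0.0305]
tcp_rot: [-0.46, -0.029, 0.061, 0.885]
contact_force: [0.2, -0.8, -1.4]
width: 0.402
```

```bash
python3 - <<'E'
from h import *
plan([.5863,.075,.009],[-.138,.990],35,1)
b=grab_frame("wrist");a=grab_frame("top")
cv2.imwrite("pics/w6.png",np.hstack([b[0:400,130:430],cv2.resize(a[180:260,200:300],(500,400),interpolation=2)]))
E
```

```text
t 13.6 tip [0.5952 0.0331 0.0101] L 0.025 w 0.402 F [ 0.2 -0.8 -1.4] q [-0.38  0.65  1.68  0.56  1.21 -0.82]
shift [-0.033, 0.255, 0.344] turn [-0.002, -0.004, -0.001] frac 1
```

View pics/w6.png

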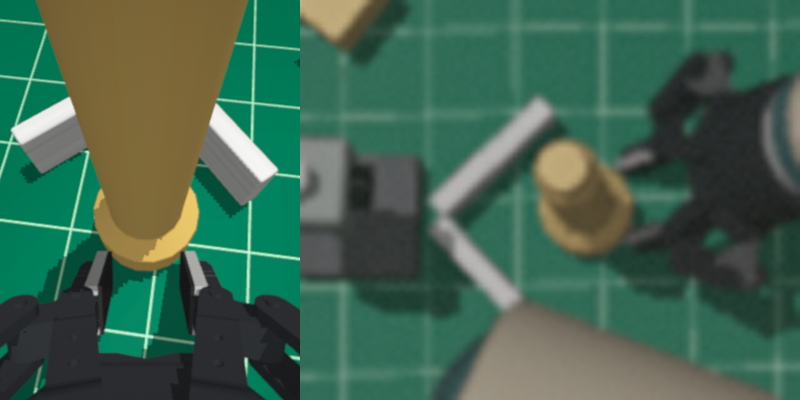

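The core is upright and entering the V, foot at crop (587,210), about 33 mm to go. Slow final push.

>>> carry_out:
  rows:
    - [[0.0,0.02,0.03,0,0,0,0.6],[0.0,0.04,0.06,0,0,0,0.6],[0.0,0.06,0.09,0,0,0,0.6],[0.0,0.08,0.12,0,0,0,0.6],[0.0,0.1,0.15,0,0,0,0.6],[0.0,0.12,0.18,0,0,0,0.6],[0.0,0.14,0.21,0,0,0,0.6],[0.0,0.15,0.23,0,0,0,0.6]]

```text
t: 14.7
ee_pos: [0.5938, 0.0458, 0.0317]
tcp_rot: [-0.46, -0.029, 0.061, 0.885]
contact_force: [-0.1, -0.4, -0.7]
width: 0.397
```

>>> carry_out:
  rows:
    - [[0.0,0.003,0.004,0,0,0,0.6],[0.0,0.006,0.008,0,0,0,0.6],[0.0,0.01,0.014,0,0,0,0.6],[0.0,0.014,0.02,0,0,0,0.6],[0.0,0.017,0.025,0,0,0,0.6],[0.0,0.02,0.03,0,0,0,0.6],[0.0,0.023,0.033,0,0,0,0.6],[0.0,0.023,0.033,0,0,0,0.6]]

```text
t: 15.7
ee_pos: [0.5934, 0.0496, 0.0317]
tcp_rot: [-0.46, -0.029, 0.061, 0.885]
contact_force: [0.7, -0.8, -1.3]
width: 0.397
```

>>> carry_out:
  rows:
    - [[0.0,0.003,0.004,0,0,0,0.6],[0.0,0.008,0.008,0,0,0,0.6],[0.0,0.013,0.014,0,0,0,0.6],[0.0,0.02,0.02,0,0,0,0.6],[0.0,0.024,0.023,0,0,0,0.6],[0.0,0.03,0.027,0,0,0,0.6],[0.0,0.03,0.027,0,0,0,0.6],[0.0,0.03,0.027,0,0,0,0.6]]

```text
t: 16.7
ee_pos: [0.593, 0.0534, 0.0309]
tcp_rot: [-0.46, -0.029, 0.06, 0.885]
contact_force: [0.8, -1.8, 1.7]
width: 0.398
```

```bash
python3 - <<'E'
from h import *
plan([.5863,.075,.009],[-.138,.990],35,1)
b=grab_frame("wrist");a=grab_frame("top")
cv2.imwrite("pics/w7.png",np.hstack([b[0:400,130:430],cv2.resize(a[180:260,200:300],(500,400),interpolation=2)]))
E
```

```text
t 16.7 tip [0.591  0.0676 0.0105] L 0.025 w 0.398 F [ 0.8 -1.8  1.7] q [-0.33  0.63  1.71  0.59  1.18 -0.8 ]
shift [-0.037, 0.058, 0.057] turn [-0.001, -0.004, -0.001] frac 1
```

View pics/w7.png

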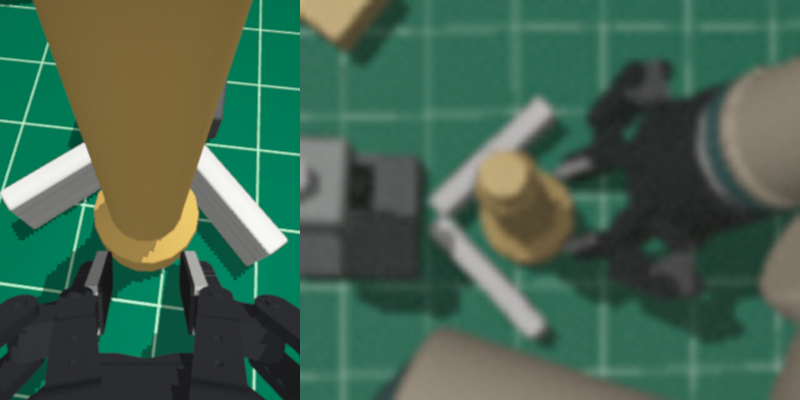

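About 3–5 mm remain. The foot is nearest the right (+x) wall, with a small gap on the left. I'll go on in small steps and watch the force.

>>> carry_out:
  rows:
    - [[0.0,0.003,0.004,0,0,0,0.6],[0.0,0.006,0.008,0,0,0,0.6],[0.0,0.009,0.012,0,0,0,0.6],[0.0,0.012,0.016,0,0,0,0.6],[0.0,0.015,0.02,0,0,0,0.6],[0.0,0.019,0.024,0,0,0,0.6],[0.0,0.019,0.024,0,0,0,0.6],[0.0,0.019,0.024,0,0,0,0.6]]

```text
t: 17.8
ee_pos: [0.5924, 0.0565, 0.0306]
tcp_rot: [-0.46, -0.029, 0.061, 0.885]
contact_force: [0.5, -2.7, 2.7]
width: 0.401
```

>>> carry_out:
  rows:
    - [[0.0,0.003,0.004,0,0,0,0.6],[0.0,0.006,0.008,0,0,0,0.6],[0.0,0.009,0.012,0,0,0,0.6],[0.0,0.012,0.016,0,0,0,0.6],[0.0,0.015,0.02,0,0,0,0.6],[0.0,0.015,0.02,0,0,0,0.6],[0.0,0.015,0.02,0,0,0,0.6],[0.0,0.015,0.02,0,0,0,0.6]]

```text
t: 18.8
ee_pos: [0.592, 0.059, 0.0305]
tcp_rot: [-0.46, -0.029, 0.061, 0.885]
contact_force: [0.5, -2.1, 2.2]
width: 0.396
```

```bash
cat >> h.py <<'E'
def foot():
    a=grab_frame("top");up=cv2.resize(a[195:250,225:275],None,fx=8,fy=8,interpolation=cv2.INTER_CUBIC)
    m=cv2.inRange(cv2.cvtColor(up,cv2.COLOR_BGR2HSV),(10,70,60),(30,255,255))
    k,l,st,ce=cv2.connectedComponentsWithStats(m);i=1+st[1:,4].argmax();x,y,w,h,_=st[i]
    f=lambda u,v:((u+.5)/8-.5+225,(v+.5)/8-.5+195)
    print("blob px",np.round(f(x,y),2),np.round(f(x+w,y+h),2),"ctr",np.round(f(*ce[i]),2))
    # foot: right edge and bottom edge -> centre assuming r=26mm (edge of foot, mid height)
    ys,xs=np.where(l==i);r=ray("top",*f(xs.max(),ys[xs==xs.max()].mean()),.013);b=ray("top",*f(xs[ys==ys.max()].mean(),ys.max()),.013)
    print("right edge",r[:2],"-> y",(r[1]+.026).round(4),"bottom edge",b[:2],"-> x",(b[0]+.026).round(4),"y",b[1])
E
python3 - <<'E'
from h import *
foot()
print(proj("top",[.5863,.0988,.013]))
E
```

```text
blob px [233.06 210.44] [252.31 232.31] ctr [242.2  221.56]
right edge [0.5851 0.0699] -> y 0.0959 bottom edge [0.561  0.0945] -> x 0.587 y 0.0945
[242.1 223.4]
```

>>> carry_out:
  rows:
    - [[0.0,0.003,0.004,0,0,0,0.6],[0.0,0.006,0.008,0,0,0,0.6],[0.0,0.009,0.012,0,0,0,0.6],[0.0,0.012,0.016,0,0,0,0.6],[0.0,0.015,0.02,0,0,0,0.6],[0.0,0.015,0.02,0,0,0,0.6],[0.0,0.015,0.02,0,0,0,0.6],[0.0,0.015,0.02,0,0,0,0.6]]

```text
t: 19.85
ee_pos: [0.5918, 0.0614, 0.0304]
tcp_rot: [-0.46, -0.029, 0.061, 0.885]
contact_force: [1.2, -2.3, 2.4]
width: 0.399
```

```bash
python3 - <<'E'
from h import *
foot()
E
```

```text
blob px [232.06 210.56] [251.69 232.69] ctr [241.29 221.62]
right edge [0.5845 0.0717] -> y 0.0977 bottom edge [0.5599 0.0961] -> x 0.5859 y 0.0961
```

>>> carry_out:
  rows:
    - [[0.0,0.003,0.004,0,0,0,0.6],[0.0,0.006,0.008,0,0,0,0.6],[0.0,0.009,0.012,0,0,0,0.6],[0.0,0.012,0.016,0,0,0,0.6],[0.0,0.012,0.016,0,0,0,0.6],[0.0,0.012,0.016,0,0,0,0.6],[0.0,0.012,0.016,0,0,0,0.6],[0.0,0.012,0.016,0,0,0,0.6]]

```text
t: 20.9
ee_pos: [0.5915, 0.0631, 0.0304]
tcp_rot: [-0.46, -0.029, 0.061, 0.885]
contact_force: [-0.4, -4.9, 3.9]
width: 0.398
```

```bash
python3 - <<'E'
from h import *
foot()
E
```

```text
blob px [231.19 210.31] [251.06 232.81] ctr [240.79 221.63]
right edge [0.5862 0.0735] -> y 0.0995 bottom edge [0.5596 0.0988] -> x 0.5856 y 0.0988
```

>>> carry_out:
  rows:
    - [[0.0,0.003,0.004,0,0,0,0.6],[0.0,0.006,0.008,0,0,0,0.6],[0.0,0.009,0.012,0,0,0,0.6],[0.0,0.012,0.016,0,0,0,0.6],[0.0,0.012,0.016,0,0,0,0.6],[0.0,0.012,0.016,0,0,0,0.6],[0.0,0.012,0.016,0,0,0,0.6],[0.0,0.012,0.016,0,0,0,0.6]]

```text
t: 21.95
ee_pos: [0.5915, 0.0636, 0.0303]
tcp_rot: [-0.461, -0.029, 0.061, 0.885]
contact_force: [-1.1, -9.5, 4.4]
width: 0.403
```

```bash
python3 - <<'E'
from h import *
foot()
E
```

```text
blob px [231.19 210.31] [251.06 232.81] ctr [240.71 221.64]
right edge [0.5882 0.0734] -> y 0.0994 bottom edge [0.5596 0.0988] -> x 0.5856 y 0.0988
```

The core is home. The blob stopped moving, and the force rose from 2 to 9.5 N, pointing straight back along the bisector with hardly any sideways part, so both faces carry load. The foot measures (0.586, 0.099) against a seat estimate of (0.586, 0.099). Backing straight off.

>>> carry_out:
  rows:
    - [[0.0,-0.03,-0.04,0,0,0,0.6],[0.0,-0.08,-0.12,0,0,0,0.6],[0.0,-0.16,-0.23,0,0,0,0.6],[0.0,-0.26,-0.37,0,0,0,0.6],[0.0,-0.36,-0.52,0,0,0,0.6],[0.0,-0.47,-0.67,0,0,0,0.6],[0.0,-0.6,-0.82,0,0,0,0.6],[0.0,-0.65,-0.82,0,0,0,0.6]]

```text
t: 23.0
ee_pos: [0.6058, -0.0402, 0.0363]
tcp_rot: [-0.46, -0.028, 0.06, 0.885]
contact_force: [0.5, 0.2, 0.2]
width: 0.403
```

```bash
python3 - <<'E'
from h import *
foot()
plan([.58,-.04,.26],[-.138,.990],35,4)
E
```

```text
blob px [231.19 210.44] [251.06 232.81] ctr [240.67 221.72]
right edge [0.5874 0.0734] -> y 0.0994 bottom edge [0.5596 0.0988] -> x 0.5856 y 0.0988
t 23.05 tip [ 0.6039 -0.0253  0.0166] L 0.025 w 0.399 F [1.1 0.3 0.6] q [-0.46  0.66  1.61  0.52  1.28 -0.84]
shift [-0.129, -1.0, 0.636] turn [-0.001, -0.002, 0.0] frac 0.49
shift [-0.127, -1.0, 0.635] turn [-0.001, -0.002, 0.0] frac 0.95
shift [-0.007, -0.057, 0.036] turn [-0.0, -0.0, 0.0] frac 1
shift [0.0, 0.0, 0.0] turn [0.0, -0.0, -0.0] frac 1
```

>>> carry_out:
  rows:
    - [[-0.04,-0.3,0.18,0,0,0,0.6],[-0.08,-0.6,0.36,0,0,0,0.6],[-0.13,-1.0,0.62,0,0,0,0.8],[-0.13,-1.0,0.62,0,0,0,1.0],[-0.13,-1.0,0.62,0,0,0,1.0],[-0.13,-1.0,0.62,0,0,0,1.0],[-0.13,-1.0,0.62,0,0,0,1.0],[-0.13,-1.0,0.62,0,0,0,1.0]]

```text
t: 24.05
ee_pos: [0.5937, -0.0465, 0.1531]
tcp_rot: [-0.46, -0.028, 0.061, 0.886]
contact_force: [-0.6, -0.1, -0.5]
width: 0.001
```

>>> carry_out:
  rows:
    - [[-0.04,-0.3,0.18,0,0,0,1],[-0.08,-0.6,0.36,0,0,0,1],[-0.13,-1.0,0.62,0,0,0,1],[-0.13,-1.0,0.62,0,0,0,1.0],[-0.13,-1.0,0.62,0,0,0,1.0],[-0.13,-1.0,0.62,0,0,0,1.0],[-0.13,-1.0,0.62,0,0,0,1.0],[-0.13,-1.0,0.62,0,0,0,1.0]]

```text
t: 25.05
ee_pos: [0.5823, -0.0549, 0.2707]
tcp_rot: [-0.46, -0.028, 0.061, 0.886]
contact_force: [0.7, 0.4, 0.0]
width: 0.0
```

```bash
python3 - <<'E'
from h import *
plan([.44,.02,.26],[.4,.9],0,3)
E
```

```text
t 25.05 tip [ 0.5803 -0.0407  0.2502] L 0.025 w 0.0 F [0.7 0.4 0. ] q [-0.49  0.43  1.39  0.49  1.7  -0.65]
shift [-1.0, 0.326, 0.641] turn [-0.29, 0.259, -0.085] frac 0.76
shift [-0.375, -0.011, 0.076] turn [-0.09, 0.08, -0.026] frac 1
shift [0.0, -0.0, -0.0] turn [0.0, 0.0, -0.0] frac 1
```

>>> carry_out:
  rows:
    - [[-0.3,0.1,0.1,-0.1,0,0,1],[-0.6,0.1,0.25,-0.2,0,0,1],[-1.0,0.2,0.4,-0.3,0,0,1],[-1.0,0.3,0.4,-0.39,0,0,1],[-1.0,0.3,0.4,-0.39,0,0,1],[-1.0,0.3,0.4,-0.39,0,0,1],[-1.0,0.3,0.4,-0.39,0,0,1],[-1.0,0.3,0.4,-0.39,0,0,1]]

```text
t: 26.05
ee_pos: [0.4771, -0.02, 0.2699]
tcp_rot: [-0.705, -0.045, 0.049, 0.706]
contact_force: [0.3, 0.3, 0.2]
width: -0.001
```

```bash
python3 - <<'E'
from h import *
plan([.4505,.291,.20],[-.138,.99],0,4)
E
```

```text
t 26.05 tip [ 0.477  -0.02    0.2449] L 0.025 w -0.001 F [0.3 0.3 0.2] q [-0.19  0.12  1.67 -0.    1.35 -0.32]
shift [0.048, 0.145, 1.0] turn [-0.0, -0.001, -0.001] frac 0.32
shift [0.049, 0.145, 1.0] turn [-0.0, -0.001, -0.001] frac 0.47
shift [0.051, 0.144, 1.0] turn [-0.0, -0.001, -0.001] frac 0.89
shift [0.006, 0.017, 0.117] turn [-0.0, -0.0, -0.0] frac 1
```

>>> carry_out:
  rows:
    - [[0.0,0.0,0.5,0,0,0,1],[0.0,0.0,1,0,0,0,1],[0.0,0.0,1,0,0,0,1],[0.0,0.0,1,0,0,0,1],[0.0,0.0,1,0,0,0,1],[0.0,0.0,1,0,0,0,1],[0.0,0.0,1,0,0,0,1],[0.0,0.0,1,0,0,0,1]]

```text
t: 27.05
ee_pos: [0.4633, 0.0799, 0.2704]
tcp_rot: [-0.705, -0.045, 0.049, 0.706]
contact_force: [0.4, 0.4, 0.3]
width: 0.002
```

>>> carry_out:
  rows:
    - [[0.05,0.1,0.5,0,0,0,1],[0.1,0.2,1,0,0,0,1],[0.1,0.2,1,0,0,0,1],[0.1,0.2,1,0,0,0,1],[0.1,0.2,1,0,0,0,1],[0.1,0.2,1,0,0,0,1],[0.1,0.2,1,0,0,0,1],[0.1,0.2,1,0,0,0,1]]

```text
t: 28.05
ee_pos: [0.4598, 0.1803, 0.2505]
tcp_rot: [-0.705, -0.046, 0.049, 0.706]
contact_force: [-0.4, 1.1, 0.4]
width: -0.004
```

>>> carry_out:
  rows:
    - [[0.02,0.1,0.5,0,0,0,1],[0.05,0.2,1,0,0,0,1],[0.05,0.2,1,0,0,0,1],[0.05,0.2,1,0,0,0,1],[0.05,0.2,1,0,0,0,1],[0.05,0.2,1,0,0,0,1],[0.05,0.2,1,0,0,0,1],[0.05,0.2,1,0,0,0,1]]

```text
t: 29.05
ee_pos: [0.4513, 0.2801, 0.2305]
tcp_rot: [-0.705, -0.046, 0.049, 0.706]
contact_force: [0.5, 0.6, -0.4]
width: -0.002
```

```bash
python3 - <<'E'
from h import *
plan([.4505,.291,.10],[-.138,.99],0,2)
s=sensors.read_state();b=grab_frame("wrist");g=cv2.cvtColor(b,cv2.COLOR_BGR2GRAY);cv2.imwrite("pics/w8.png",b)
# expected px of button top
c=get_calibration("wrist");T=np.linalg.inv(np.array(c["hand_eye"]));R0=Ro.from_quat(s["tcp_rot"]).as_matrix()
p=T[:3,:3]@(R0.T@(np.array([.4505,.291,.053])-s["ee_pos"]))+T[:3,3];u,v=c["fx"]*p[0]/p[2]+c["cx"],c["fy"]*p[1]/p[2]+c["cy"];print("expect",u,v, "r px",305*.014/p[2])
cr=cv2.HoughCircles(cv2.medianBlur(g,5),cv2.HOUGH_GRADIENT,1.5,20,param1=100,param2=25,minRadius=10,maxRadius=50)
if cr is not None:
  for x in cr[0][:8]: print(x.round(1), wray(x[0],x[1],.053,s))
E
```

```text
t 29.05 tip [0.4512 0.2801 0.2055] L 0.025 w -0.002 F [ 0.5  0.6 -0.4] q [0.42 0.23 1.64 0.   1.28 0.29]
shift [0.011, 1.0, 0.103] turn [-0.0, -0.003, -0.003] frac 0.95
shift [0.0, 0.055, 0.006] turn [-0.0, -0.0, -0.0] frac 1
expect 277.1738067457845 186.06494443720214 r px 14.251466864429426
[467.2 240.8  47.5] [0.6523 0.2604 0.053 ]
[443.2 225.8  45.8] [0.6232 0.273  0.053 ]
[209.2 254.2  49.2] [0.3897 0.2095 0.053 ]
[521.2 126.8  49.2] [0.6672 0.3767 0.053 ]
[501.8 290.2  44.2] [0.7067 0.21   0.053 ]
[275.2 168.8  47.5] [0.4464 0.3076 0.053 ]
[510.8 269.2  49.2] [0.7077 0.2354 0.053 ]
[240.8  90.8  49.2] [0.4062 0.3732 0.053 ]
```

```bash
python3 - <<'E'
from h import *
s=sensors.read_state();b=cv2.imread("pics/w8.png");g=cv2.cvtColor(b,cv2.COLOR_BGR2GRAY)
w=g[140:235,225:330];print(w[::9,::9])
for th in(50,65,80):
    m=(w<th).astype(np.uint8)
    k,l,st,ce=cv2.connectedComponentsWithStats(m)
    for i in range(1,k):
        if st[i][4]>150: 
            x,y,ww,h,_=st[i];u,v=ce[i]+[225,140];print(th,st[i],(u,v),wray(u,v,.047,s),wray(x+ww/2+225,y+h/2+140,.047,s))
E
```

```text
[[ 86  87  88  89  89  88  89  94  88  96  88  86]
 [ 85 110 152 159 163 164 166 165 167 168  85  97]
 [ 83 135 161 163 162 162 163 163 165 167  83 169]
 [ 82 152 160 161 122  39  41  41 165 166  81 120]
 [ 80 131 156 161  35 150 158 105  82 164  32  47]
 [ 80  95 132 158  29 145 148 149  39 164  80  77]
 [ 78  78  83 161  34 136 142  51 160 161  85  78]
 [ 76  77  47 162 159 102  78 161 161 160 130  77]
 [ 76  76  57 160 160 161 158 152 130  98 140  76]
 [ 52  44  45  73  75 119  76  75  74  75  87  75]
 [ 43  45  44  45  44  92  75  74  75  75  74  74]]
50 [ 32  21  41  42 652] (np.float64(276.30828220858893), np.float64(179.9049079754601)) [0.4489 0.2959 0.047 ] [0.4503 0.294  0.047 ]
50 [  5  77  38  18 463] (np.float64(245.62634989200865), np.float64(227.8012958963283)) [0.4239 0.2417 0.047 ] [0.4272 0.2441 0.047 ]
65 [ 31  21  42  42 739] (np.float64(276.3125845737483), np.float64(180.0040595399188)) [0.4489 0.2958 0.047 ] [0.4499 0.2939 0.047 ]
65 [  4  76  40  19 523] (np.float64(245.6998087954111), np.float64(227.2695984703633)) [0.424  0.2423 0.047 ] [0.4272 0.2447 0.047 ]
80 [ 31  21  43  43 815] (np.float64(276.28098159509204), np.float64(180.20613496932515)) [0.4489 0.2956 0.047 ] [0.4504 0.2935 0.047 ]
80 [  8  25  12  42 277] (np.float64(238.4404332129964), np.float64(189.66425992779784)) [0.4125 0.281  0.047 ] [0.4127 0.2848 0.047 ]
80 [ 88  28  17  50 543] (np.float64(323.11233885819524), np.float64(191.71823204419888)) [0.4971 0.2904 0.047 ] [0.4958 0.2888 0.047 ]
80 [  0  68  45  27 870] (np.float64(245.16206896551725), np.float64(223.90574712643678)) [0.423  0.2459 0.047 ] [0.4251 0.2488 0.047 ]
80 [ 45  75  42  20 684] (np.float64(290.5877192982456), np.float64(225.62280701754386)) [0.47   0.2504 0.047 ] [0.4703 0.2511 0.047 ]
80 [ 89  80  16  15 219] (np.float64(321.716894977169), np.float64(227.48858447488584)) [0.5024 0.2527 0.047 ] [0.5027 0.2527 0.047 ]
```

>>> carry_out:
  rows:
    - [[0.01,0.3,0.06,0,0,0,1],[0.01,0.6,0.12,0,0,0,1],[0.01,1,0.12,0,0,0,1],[0.01,1,0.12,0,0,0,1],[0.01,1,0.12,0,0,0,1],[0.01,1,0.12,0,0,0,1],[0.01,1,0.12,0,0,0,1],[0.01,1,0.12,0,0,0,1]]

```text
t: 30.1
ee_pos: [0.4504, 0.2925, 0.1311]
tcp_rot: [-0.705, -0.046, 0.049, 0.706]
contact_force: [0.1, 0.1, 0.2]
width: 0.0
```

>>> carry_out:
  rows:
    - [[0,0.1,0,0,0,0,1],[0,0.2,0,0,0,0,1],[0,0.3,0,0,0,0,1],[0,0.4,0,0,0,0,1],[0,0.45,0,0,0,0,1],[0,0.45,0,0,0,0,1],[0,0.45,0,0,0,0,1],[0,0.45,0,0,0,0,1]]

```text
t: 31.1
ee_pos: [0.4501, 0.2926, 0.0858]
tcp_rot: [-0.705, -0.046, 0.049, 0.706]
contact_force: [-0.0, -0.1, -0.2]
width: -0.002
```

```bash
python3 - <<'E'
from h import *
plan([.4502,.2922,.0475],[-.138,.99],0,1)
E
```

```text
t 31.1 tip [0.45   0.2926 0.0608] L 0.025 w -0.002 F [-0.  -0.1 -0.2] q [0.45 0.37 1.83 0.   0.94 0.31]
shift [0.001, 0.133, -0.004] turn [-0.0, -0.003, -0.003] frac 1
```

>>> carry_out:
  rows:
    - [[0,0.04,0,0,0,0,1],[0,0.08,0,0,0,0,1],[0,0.1,0,0,0,0,1],[0,0.115,0,0,0,0,1],[0,0.13,0,0,0,0,1],[0,0.13,0,0,0,0,1],[0,0.13,0,0,0,0,1],[0,0.13,0,0,0,0,1]]

```text
t: 32.1
ee_pos: [0.4504, 0.2927, 0.0757]
tcp_rot: [-0.705, -0.047, 0.048, 0.706]
contact_force: [-4.1, -2.7, 24.5]
width: -0.001
```

24.5 N came at a nominal tip height of 50.7 mm, earlier than expected for the button's bottom. That would fit the shut tips reaching a few mm past the nominal. I'll ease up in small steps and read the spring force to check that the button really travelled.

>>> carry_out:
  rows:
    - [[0,-0.02,0,0,0,0,1],[0,-0.035,0,0,0,0,1],[0,-0.035,0,0,0,0,1],[0,-0.035,0,0,0,0,1],[0,-0.035,0,0,0,0,1],[0,-0.035,0,0,0,0,1],[0,-0.035,0,0,0,0,1],[0,-0.035,0,0,0,0,1]]

```text
t: 33.1
ee_pos: [0.4503, 0.2926, 0.076]
tcp_rot: [-0.705, -0.046, 0.049, 0.706]
contact_force: [0.7, 0.7, 5.5]
width: 0.003
```

>>> carry_out:
  rows:
    - [[0,-0.02,0,0,0,0,1],[0,-0.02,0,0,0,0,1],[0,-0.02,0,0,0,0,1],[0,-0.02,0,0,0,0,1],[0,-0.02,0,0,0,0,1],[0,-0.02,0,0,0,0,1],[0,-0.02,0,0,0,0,1],[0,-0.02,0,0,0,0,1]]

```text
t: 34.1
ee_pos: [0.45, 0.2924, 0.0779]
tcp_rot: [-0.705, -0.046, 0.049, 0.706]
contact_force: [2.9, 1.2, 3.4]
width: -0.004
```

```bash
python3 - <<'E'
from h import *
plan([.4502,.2922,.0475],[-.138,.99],0,1)
s=sensors.read_state();print(np.round(s["moment"],3))
b=grab_frame("wrist");a=grab_frame("scene");t=grab_frame("top")
cv2.imwrite("pics/last.png",np.hstack([b[100:400,130:430],cv2.resize(a[225:325,340:440],(300,300),interpolation=2)]))
E
```

```text
t 34.1 tip [0.4498 0.2924 0.0529] L 0.025 w -0.004 F [2.9 1.2 3.4] q [0.45 0.38 1.84 0.   0.92 0.31]
shift [0.002, 0.054, -0.003] turn [-0.0, -0.003, -0.003] frac 1
[ 0.199 -0.426 -0.003]
```

The spring readings fit: about 5.5 N just at the bottom and 3.4 N after 2 mm of lift, so the button was fully down. Lifting clear now.

>>> carry_out:
  rows:
    - [[0,-0.03,0,0,0,0,1],[0,-0.06,0,0,0,0,1],[0,-0.12,0,0,0,0,1],[0,-0.3,0,0,0,0,1],[0,-0.6,0,0,0,0,1],[0,-1,0,0,0,0,1],[0,-1,0,0,0,0,1],[0,-1,0,0,0,0,1]]

```text
t: 35.25
ee_pos: [0.4493, 0.292, 0.1773]
tcp_rot: [0.706, 0.045, -0.05, -0.705]
contact_force: [-0.4, 0.3, -0.5]
width: 0.0
```

>>> carry_out:
  rows:
    - [[0,-0.3,-0.3,0,0,0,1],[0,-0.6,-0.6,0,0,0,1],[-0.5,-1,-0.8,0,0,0,1],[-0.8,-1,-0.8,0,0,0,1],[-0.8,-1,-0.8,0,0,0,1],[-0.8,-1,-0.8,0,0,0,1],[-0.8,-1,-0.8,0,0,0,1],[-0.8,-1,-0.8,0,0,0,1]]

```text
t: 36.25
ee_pos: [0.3827, 0.2026, 0.2776]
tcp_rot: [0.706, 0.045, -0.05, -0.705]
contact_force: [-0.4, -0.4, 0.5]
width: 0.0
```

```bash
python3 - <<'E'
from h import *
foot();s=sensors.read_state();print(s["t"],np.round(s["contact_force"],1),np.round(s["ee_pos"],3))
a=grab_frame("scene")[90:350,130:450];t=grab_frame("top")
cv2.imwrite("pics/final.png",np.hstack([cv2.resize(a,(400,325)),np.vstack([cv2.resize(t[180:300,150:400],(400,192)),cv2.resize(t[190:245,205:320],(400,133))])]))
E
```

```text
blob px [231.19 210.44] [251.06 232.81] ctr [240.66 221.71]
right edge [0.5879 0.0734] -> y 0.0994 bottom edge [0.5596 0.0993] -> x 0.5856 y 0.0993
36.3 [-0.6  0.   0.6] [0.383 0.203 0.278]
```

View pics/final.png

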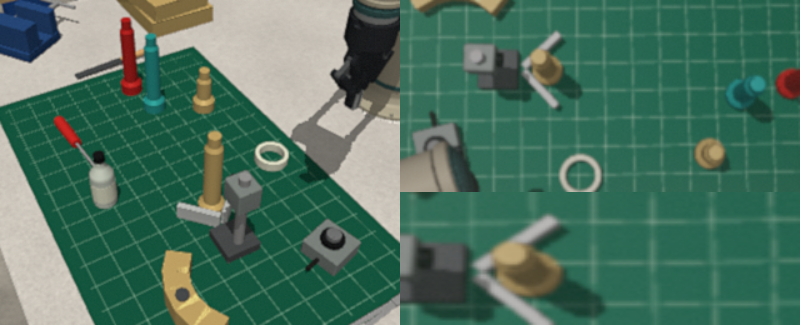

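The final picture shows the tall core upright in the V at (212,175), touching both walls in the top view. The button is up at (332,237), and the other cores, bottle, tape and screwdriver are where they were. The arm is clear, so I'm handing in.

```bash
python3 -c "
from workcell import order
print(order.close_job())"
```

```text
the job is handed in; nothing more can be done
None
```

I pushed the tall core upright into the V-stop, low on its foot, with the two part-open fingertips behind it. I then pressed the start button fully down, let it come back up, and handed the job in at about 36 s.

- **Core home:** In the last push steps the core stopped moving and the force rose from about 2 N to 9.5 N, straight back along the bisector, so both faces carry load. The foot measured (0.586, 0.099) m against my seat estimate of (0.586, 0.099) m. It had not moved after I backed off, nor after the button press.
- **Button:** It bottomed at 24.5 N. Easing up gave about 5.5 N at the bottom and 3.4 N after 2 mm of lift, which fits the spring. The force was zero once I lifted clear.
- **One disagreement:** The button bottomed about 4 mm higher than the nominal fingertip height implied. The shut fingertips probably reach farther than `bot.tips_ahead` says. I had no direct reading of the button's travel, so the spring readings are what show that it went fully down.
- **Last picture:** The core is upright in the V and the button is up. The short core, the look-alikes, the bottle, the tape roll and the screwdriver look unmoved. The flat file was only partly in view and the tweezers were not visible, so I did not check those two. The arm is clear of everything.

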